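# Find the empty compartment and push its lid open

## Robot

A 6-joint arm with a two-finger parallel gripper is mounted at the origin on the work surface. World frame = base frame: x ahead of the robot, y to its left, z up, the work surface at z = 0. Lengths are in mm, angles in degrees, forces in N, time in s.
With the tool pointing down it reaches from about 325 to 925 mm from the base axis. Payload 3.1 kg.
Tool frame: the origin (TCP) lies at the very end of the fingers, on their centre line; the grasp point (between the pads) lies grasp_offset behind it (grasp_offset is the distance from the TCP to the grasp point, in mm); z points along the fingers, x is the direction in which the jaws open and shut, and the axes are right-handed (so a half turn about z gives the same grasp; the last joint's range is limited). The gripper opens to 85 mm and grips with 20 to 120 N. Pads are 22 mm wide; open, the fingers measure 114 mm over their backs; the gripper's body (76 mm by 85 mm) begins 54 mm behind the grasp point. The pads swing forward as they close: fully open they stand 13 mm farther back than shut.
Start: joints at [70.806, 12.427, 92.441, -0, 75.132, -6.429], TCP at [138.081, 609.568, 231.3] pointing down, gripper open.
Joint ranges: [-157.48, 157.48], [-44.54, 120.13], [17.64, 146.25], [-64.5, 244.5], [7.68, 150.69], [-147.95, 147.95]. Speed limits (degrees/s): [159.86, 159.86, 180, 180, 180, 180].

## Interface

Orientations are given as [roll, pitch, yaw] about the fixed x, y, z axes, in that order (R = Rz(yaw) Ry(pitch) Rx(roll)).
In Python, from station import * gives the robot as it stands. Calls block until the motion is done:
- goto(position, orientation): joint-space move of the TCP to a pose.
- move_l(position, attitude=None, speed=150): straight line of the TCP; attitude=None keeps the orientation; speed is the mean speed in mm/s.
- move_j(angles): joint-space move.
- grip(opening, squeeze=None): finger opening in mm; squeeze is the grip in N (None keeps the last); returns when the fingers have stopped.
- wait(seconds).
- solve_ik(position, orientation): joint angles nearest the present ones, or None.
- get_obs(): the state.
- get_image(name): name is "side" or "top" or "wrist"; returns the picture (480x640x3 uint8, red, green, blue); there is no depth.
- get_calibration(name): a dict with "fx", "fy", "cx", "cy" (pixels), "R" (3x3) and "t" (3): a world point X has camera coordinates R X + t; the wrist camera has in their place "mount" (4x4, takes a point from camera to tool coordinates, whose origin is the TCP and whose axes are the tool frame's). Camera axes: x right, y down, z forward; pixel columns grow to the right and rows downward; lengths in mm; the calibration is good to about 2 mm. A picture is of the moment at which its call begins: read the wrist's pose just before it. get_calibration takes no time and is no camera call.
A pose or a line that the arm cannot do raises Unreachable and nothing moves.
- sign_off(): hands the job in, once; it reports no verdict.
Trained networks look in the newest picture that a camera, given by its name, has taken for a name from the list of things; names that differ only in an ending like _2 or _b are one class to them, and where a whole thing is asked for, a point or a joint stands for the part that bears it (a point fixed in the world has none). Each returns a list of dicts, best first, with "score" (0 to 1); they miss things now and then, are a little off and sometimes report something else, mostly with a low value. They report only what shows in the picture. A call takes as long as a camera call.
- spot_in(name, camera): "extent" ([centre column, centre row, width, height] in pixels, round what is visible of it).
- regions_of(name, camera): "region" (480x640 bool, what is visible of it) and "extent" ([centre column, centre row, width, height] in pixels, round what is visible of it).
The state is a dict: "t": time; "joint_pos": joint angles; "qvel": joint speeds; "effort": joint torques, N m; "tcp_pos": TCP position; "ee_rot": TCP orientation; "wrist_force": force on the tool from outside, world axes, zero at the start; "moment": the same for the moment, N m; "grip_width": finger opening in mm.
Only numpy, scipy, OpenCV 4.12 (cv2) and the standard library are available. Lean on these libraries where they do the work, as an engineer would, in place of code of your own. Each camera call takes 0.05 s, during which the arm holds its last target.

## Task

The haberdasher's chest has four identical see-saw lids, and only the one over the empty compartment rocks. Press on the steel discs, lid by lid, until you find the one that gives, then push that lid down at the disc until it is fully open and leave it open for restocking. Only press and push with the fingertips: lift nothing, and leave the reels and other goods around it where they stand.

Things in the scene. Friction and masses are not known exactly. Their poses are not given: they have to be found in the camera images.
- chest: Low wooden chest fixed to the counter, 195 (x) x 510 (y) x 85 mm high, four identical lids in a row along its y (at y = +180, +60, -60, -180 mm). Origin: centre of its underside; x points away from the robot, z up. Hidden boxes prop three lids: pressed, they give 1 mm or less. One well, a different one each time, is empty: only its lid rocks. Nothing outside tells which.
- lid1 (a joint): Tilt (rad) of the lid at the left-hand end (+y): 0 shut, grows as its end nearest the robot sinks; stop at 0.70, fully open: near edge 45 mm down, far edge 45 mm up. Friction pivot, no spring: 3 to 7 N at the disc moves it, and it stays where left. Lid 140 (x) x 86 (y) x 12 mm, flush with the chest's top, pivot pin along y through its middle. Well below: 145 x 90 mm, floor 75 mm below the top.
- lid1_press (a point): Point on the top face of lid1, the lid at the left-hand end (+y): the middle of its flush round dark steel disc (22 mm across), 48 mm towards the robot from the pivot line and 22 mm from the lid's near edge. It sinks with the lid. Axes as the chest's while the lid is shut.
- lid2 (a joint): Tilt (rad) of the lid second from the left: 0 shut, grows as its end nearest the robot sinks; stop at 0.70, fully open: near edge 45 mm down, far edge 45 mm up. Friction pivot, no spring: 3 to 7 N at the disc moves it, and it stays where left. Lid 140 (x) x 86 (y) x 12 mm, flush with the chest's top, pivot pin along y through its middle. Well below: 145 x 90 mm, floor 75 mm below the top.
- lid2_press (a point): Point on the top face of lid2, the lid second from the left: the middle of its flush round dark steel disc (22 mm across), 48 mm towards the robot from the pivot line and 22 mm from the lid's near edge. It sinks with the lid. Axes as the chest's while the lid is shut.
- lid3 (a joint): Tilt (rad) of the lid third from the left: 0 shut, grows as its end nearest the robot sinks; stop at 0.70, fully open: near edge 45 mm down, far edge 45 mm up. Friction pivot, no spring: 3 to 7 N at the disc moves it, and it stays where left. Lid 140 (x) x 86 (y) x 12 mm, flush with the chest's top, pivot pin along y through its middle. Well below: 145 x 90 mm, floor 75 mm below the top.
- lid3_press (a point): Point on the top face of lid3, the lid third from the left: the middle of its flush round dark steel disc (22 mm across), 48 mm towards the robot from the pivot line and 22 mm from the lid's near edge. It sinks with the lid. Axes as the chest's while the lid is shut.
- lid4 (a joint): Tilt (rad) of the lid at the right-hand end (-y): 0 shut, grows as its end nearest the robot sinks; stop at 0.70, fully open: near edge 45 mm down, far edge 45 mm up. Friction pivot, no spring: 3 to 7 N at the disc moves it, and it stays where left. Lid 140 (x) x 86 (y) x 12 mm, flush with the chest's top, pivot pin along y through its middle. Well below: 145 x 90 mm, floor 75 mm below the top.
- lid4_press (a point): Point on the top face of lid4, the lid at the right-hand end (-y): the middle of its flush round dark steel disc (22 mm across), 48 mm towards the robot from the pivot line and 22 mm from the lid's near edge. It sinks with the lid. Axes as the chest's while the lid is shut.
- reel_a: Small wooden thread reel, 25 mm across, 30 mm high, standing on the chest's top on the bar between the first and second lids from the left, beyond the pivot line. Loose; origin at the centre of its underside. To be left alone.
- reel_b: Small wooden thread reel, 25 mm across, 30 mm high, standing on the chest's top on the bar between the third and fourth lids, beyond the pivot line. Loose; origin at the centre of its underside. To be left alone.
- ribbon: Spool 68 mm across, 42 mm high, standing on the counter in front of the chest (robot side). Loose; origin at the centre of its underside. To be left alone.
- jar: Closed glass jar, 60 mm across, 75 mm high, on the counter just beyond the chest. Loose; origin at the centre of its underside. To be left alone.
- carton: Closed green carton, 70 (x) x 110 (y) x 45 mm high, on the counter just beyond the chest. Loose; origin at the centre of its underside. To be left alone.
- bowl: White bowl, 90 mm across, 35 mm high, on the counter at the chest's right-hand end. Loose; origin at the centre of its underside. To be left alone.
- tapecase: Round brass tape-measure case, 52 mm across, 20 mm high, on the counter at the chest's left-hand end. Loose; origin at the centre of its underside. To be left alone.

How it is judged:
By the outcome, as a careful person would: the job done as asked, in the order asked, and still so for the second after the job is handed in, with the robot touching nothing.
It also fails if it takes over 56 s, if anything falls off the work surface, if the arm or the gripper's body presses on something with over 40 N, if the wrist force passes 120 N, or if a joint passes its speed limit or range.

## Working session

There is one attempt and no reset: what is moved stays moved. The work goes in short steps, each a Python script; the robot and the scene stay as the last script left them, time stands still between calls to the robot, and variables do not carry over. Pictures are saved under pics/ and viewed, and the job is handed in when it is done.

```bash
mkdir -p pics; ls; python3 - <<'E'
from station import *
import cv2
o=get_obs(); print(o)
for n in ("top","side"):
    im=get_image(n); cv2.imwrite(f"pics/{n}0.png",im[:,:,::-1])
    c=get_calibration(n); print(n,c)
    for k in ("chest","lid1_press","lid2_press","lid3_press","lid4_press"):
        print(k,[(round(d["score"],2),[round(float(x),1) for x in d["extent"]]) for d in spot_in(k,n)[:5]])
E
```

```text
pics
{'t': 0.0, 'joint_pos': array([ 7.08072397e+01,  1.24784038e+01,  9.25297759e+01, -1.48250241e-04,
        7.51317307e+01, -6.42766183e+00]), 'qvel': array([-0.01357171,  0.05335133, -0.0903704 , -0.00803028, -0.08076902,
        0.07591065]), 'effort': array([-5.16407636e-05, -3.96854067e+01, -3.03851330e+01, -2.17365675e-05,
        9.75010655e-03,  2.17396362e-06]), 'tcp_pos': array([137.79279701, 608.77523748, 229.93862779]), 'ee_rot': array([-1.79984479e+02,  1.39046950e-01,  7.72349586e+01]), 'wrist_force': array([ 0.66414233, -0.25703717, -0.38756144]), 'moment': array([ 0.00587375, -0.00020273, -0.00358436]), 'grip_width': 85.32308899818537}
top {'fx': 445.2172828779114, 'fy': 445.2172828779114, 'cx': 315.133019461481, 'cy': 248.58759780850633, 'R': array([[ 0.0095263 , -0.99978016, -0.01867862],
       [-0.99018382, -0.00682667, -0.13960447],
       [ 0.13944627,  0.01982519, -0.99003116]]), 't': array([ 26.49712082, 599.53697309, 937.3891099 ])}
chest [(0.55, [356.1, 253.2, 245.3, 110.5])]
lid1_press [(0.74, [273.6, 245.0, 40.1, 68.0]), (0.56, [417.9, 230.3, 14.3, 12.8])]
lid2_press [(0.72, [329.6, 250.0, 46.2, 70.8]), (0.26, [355.3, 252.6, 245.2, 111.1])]
lid3_press [(0.72, [385.1, 252.5, 49.5, 68.3])]
lid4_press [(0.71, [443.0, 252.7, 41.0, 70.9])]
side {'fx': 521.6471586384141, 'fy': 521.6471586384141, 'cx': 313.8679238718862, 'cy': 241.12681340455978, 'R': array([[ 0.74045908, -0.6720455 , -0.00867171],
       [-0.49469739, -0.53623233, -0.68390743],
       [ 0.45496686,  0.51069533, -0.72951726]]), 't': array([-415.32398315,  388.70056004,  736.99902105])}
chest [(0.74, [339.7, 205.6, 29.4, 36.9]), (0.73, [365.0, 314.9, 278.8, 262.7])]
lid1_press [(0.9, [282.4, 224.4, 81.5, 59.4])]
lid2_press [(0.86, [328.9, 263.9, 93.3, 69.9])]
lid3_press [(0.91, [371.7, 307.4, 88.4, 75.1])]
lid4_press [(0.74, [422.6, 354.9, 100.0, 84.7]), (0.71, [247.4, 212.5, 27.1, 17.0])]
```

View pics/top0.png

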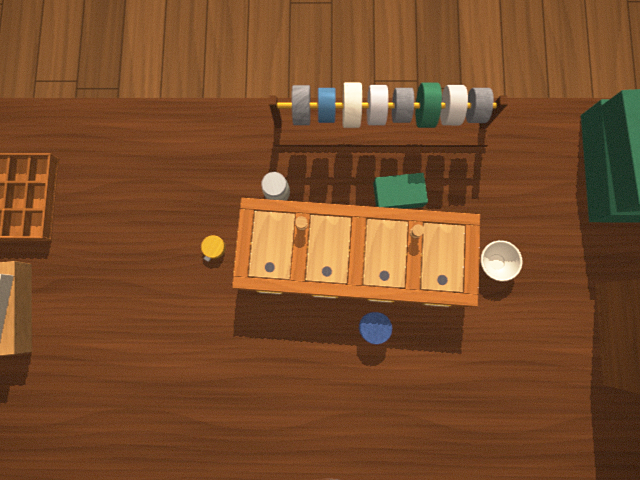

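View pics/side0.png

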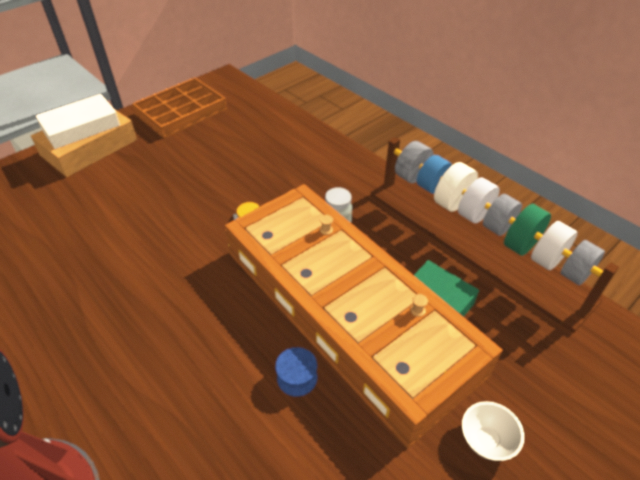

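The top view shows the discs at about (270,267), (327,271), (384,276) and (442,280). In the side view they are at (267,235), (306,273), (351,317) and (402,368). I'll refine these and fit the chest pose.

```bash
cat > h.py <<'E'
import numpy as np
from station import *
E
python3 - <<'E'
from h import *
import cv2
from scipy.optimize import least_squares
seeds={"top":[(270,267),(327,271),(384,275),(442,280)],"side":[(267,235),(306,273),(351,317),(402,368)]}
obs={}
for n in seeds:
    im=cv2.imread(f"pics/{n}0.png"); g=im[:,:,2].astype(float)  # red channel: wood bright, steel dark
    obs[n]=[]
    for (u,v) in seeds[n]:
        w=g[v-10:v+11,u-10:u+11]; m=(w<130)
        k,l,st,ce=cv2.connectedComponentsWithStats(m.astype(np.uint8))
        i=l[10,10]; obs[n].append(ce[i]+[u-10,v-10]); print(n,obs[n][-1],st[i][4])
def res(p,which=("top","side"),z=85):
    x,y,a=p[:3]; r=[]
    for n in which:
        c=get_calibration(n)
        for i,yy in enumerate((180,60,-60,-180)):
            X=np.array([x-48*np.cos(a)-yy*np.sin(a),y-48*np.sin(a)+yy*np.cos(a),z])
            q=c["R"]@X+c["t"]; r+=[c["fx"]*q[0]/q[2]+c["cx"]-obs[n][i][0],c["fy"]*q[1]/q[2]+c["cy"]-obs[n][i][1]]
    return np.array(r)
for wh in (("top",),("side",),("top","side")):
    s=least_squares(res,[550,0,0],args=(wh,)); x,y,a=s.x
    print(wh,s.x[:2],np.degrees(a),np.abs(s.fun).max())
np.save("chest.npy",s.x)
for yy in (180,60,-60,-180): print([x-48*np.cos(a)-yy*np.sin(a),y-48*np.sin(a)+yy*np.cos(a)])
# ik check
for yy in (180,60,-60,-180):
  for z in (110,50): print(solve_ik([x-48*np.cos(a)-yy*np.sin(a),y-48*np.sin(a)+yy*np.cos(a),z],[180,0,90+np.degrees(a)]))
E
```

```text
top [269.15151515 266.93939394] 66
top [326.25     271.015625] 64
top [383.94029851 275.2238806 ] 67
top [441.83823529 279.52941176] 68
side [267.03225806 234.87096774] 31
side [305.79069767 272.65116279] 43
side [350.2295082 316.6557377] 61
side [402.12790698 367.6744186 ] 86
('top',) [590.05133704 -56.19690846] -3.7336515793417506 0.07857640593488213
('side',) [591.54954648 -57.46903661] -3.878814674529706 0.3175389805780924
('top', 'side') [590.92073589 -56.96532148] -3.7942660856876618 0.5644127456142201
[np.float64(554.937275290229), np.float64(125.81648987693895)]
[np.float64(546.9963899617392), np.float64(6.079518392773814)]
[np.float64(539.0555046332493), np.float64(-113.65745309139132)]
[np.float64(531.1146193047595), np.float64(-233.39442457555646)]
[ 5.70793116e+00  1.33906311e+01  1.05355053e+02 -2.54444375e-14
  6.12543156e+01 -8.04978028e+01]
[ 5.70793116e+00  1.84492693e+01  1.06667855e+02 -2.54444375e-14
  5.48828760e+01 -8.04978028e+01]
[-6.71515752e+00  1.09100021e+01  1.08353791e+02 -2.54444375e-14
  6.07362074e+01 -9.29208914e+01]
[-6.71515752e+00  1.61594252e+01  1.09697420e+02 -2.54444375e-14
  5.41431549e+01 -9.29208914e+01]
[ -19.20608526   11.350421    107.82877277    0.           60.82080623
 -105.41181917]
[-1.92060853e+01  1.65653985e+01  1.09166630e+02 -2.54444375e-14
  5.42679716e+01 -1.05411819e+02]
[ -30.65303034   14.62984049  103.81960552    0.           61.55055399
 -116.85876425]
[ -30.65303034   19.59614255  105.11854185    0.           55.2853156
 -116.85876425]
```

```bash
cat >> h.py <<'E'
x,y,a=np.load("chest.npy"); AT=[180,0,90+np.degrees(a)]
def pt(dx,yy): return x+dx*np.cos(a)-yy*np.sin(a), y+dx*np.sin(a)+yy*np.cos(a)
YY=(180,60,-60,-180)
def probe(i,zs=89):
    px,py=pt(-48,YY[i-1])
    goto([px,py,130],AT); move_l([px,py,zs],AT,speed=120)
    wait(.1); f0=get_obs()["wrist_force"][2]; z=zs; zc=None; log=[]
    while z>zs-14:
        z-=1; move_l([px,py,z],AT,speed=20); o=get_obs(); f=o["wrist_force"][2]-f0; zz=o["tcp_pos"][2]
        log.append((z,round(float(zz),1),round(float(f),1)))
        if zc is None and abs(f)>2: zc=zz
        if abs(f)>16 : break
        if zc is not None and zz<zc-4: break
    print("lid",i,"contact",zc,"t",o["t"]); print(log); return log
E
python3 - <<'E'
from h import *
grip(0,20); print(get_obs()["t"],get_obs()["grip_width"])
probe(1); px,py=pt(-48,180); move_l([px,py,130],AT); print(get_obs()["t"])
E
```

```text
1.3667 0.11214450442821354
lid 1 contact 84.29322959412121 t 6.5167
[(88, 88.7, 0.5), (87, 87.0, 0.6), (86, 85.9, 0.8), (85, 85.0, 0.6), (84, 84.3, 3.2), (83, 83.1, 3.8), (82, 81.9, 4.2), (81, 80.8, 3.4), (80, 79.7, 2.7)]
7.0
```

Lid 1 gives: it sank over 4 mm at 3–4 N, well past the 1 mm a propped lid allows. I'll push it to the stop.

```bash
python3 - <<'E'
from h import *
import cv2
px,py=pt(-50,180); f0=get_obs()["wrist_force"][2]
move_l([px,py,84],AT,speed=120); z=84; log=[]
while z>42:
    z-=2 if z>58 else 1
    move_l([px,py,z],AT,speed=30); o=get_obs(); f=o["wrist_force"]-[0,0,f0]
    log.append((z,round(float(o["tcp_pos"][2]),1),*[round(float(v),1) for v in f]))
    if np.linalg.norm(f)>22: break
for l in log: print(l)
wait(.2); o=get_obs(); print(o["t"],o["wrist_force"],o["tcp_pos"])
move_l([px,py,140],AT,speed=120); goto([px-150,py+60,200],AT)
for n in ("top","side"): cv2.imwrite(f"pics/{n}1.png",get_image(n)[:,:,::-1])
print(get_obs()["t"])
E
```

```text
(82, 82.7, -0.1, -0.1, 1.2)
(80, 80.1, 0.3, -0.4, 0.5)
(78, 78.3, 0.2, -0.3, 3.1)
(76, 76.3, 0.5, 1.2, 3.9)
(74, 74.2, 0.9, 1.2, 3.2)
(72, 71.9, 1.4, -0.6, 4.2)
(70, 69.7, 0.6, 0.4, 3.7)
(68, 67.6, 1.0, -0.2, 4.0)
(66, 65.6, 0.3, 0.5, 2.5)
(64, 63.7, 0.7, 0.7, 3.4)
(62, 61.7, 1.0, 0.6, 2.7)
(60, 59.7, -0.6, -0.3, 2.2)
(58, 57.7, 0.2, -1.1, 3.6)
(57, 56.9, 0.5, 0.2, 3.1)
(56, 56.0, -0.2, 0.1, 3.4)
(55, 54.9, -0.5, 1.3, 2.2)
(54, 53.8, -0.8, 0.6, 3.9)
(53, 52.8, -0.2, -1.0, 3.1)
(52, 52.4, -0.6, -0.1, 4.9)
(51, 52.3, -3.8, -0.8, 10.7)
(50, 52.2, -6.8, -0.0, 16.1)
(49, 52.0, -8.5, -0.8, 19.8)
(48, 52.0, -10.0, -0.7, 24.2)
13.4833 [-9.87202424 -0.8453399  23.80417657] [553.19828172 125.99693313  51.92770378]
15.225
```

View pics/side1.png

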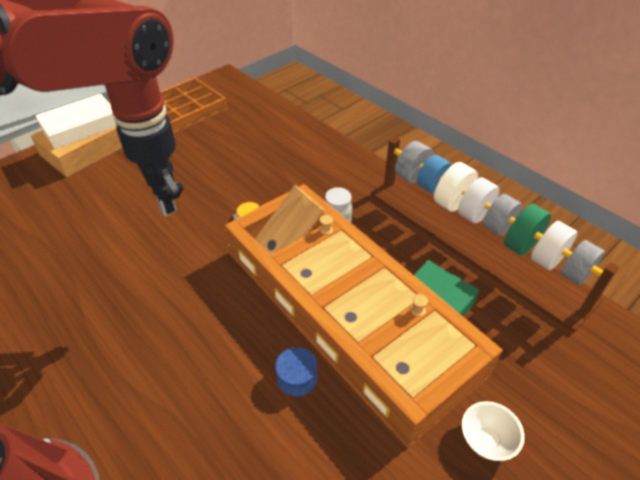

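View pics/top1.png

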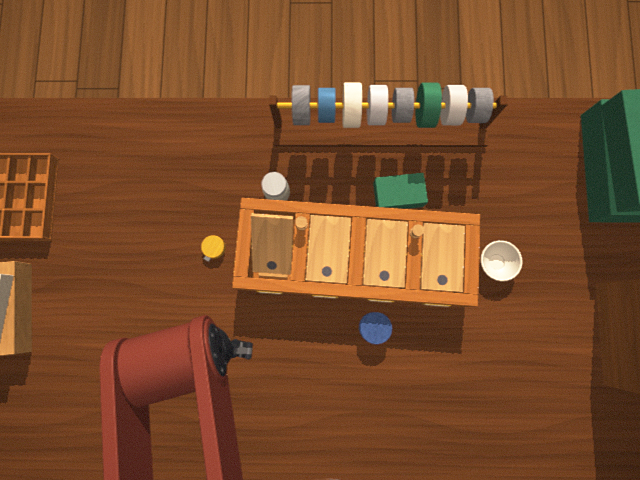

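Lid 1 stands tilted open, with its disc at about (271,245) in the side view and (271,265) in the top view. The other goods look unmoved. I'll measure the tilt from the disc.

```bash
python3 - <<'E'
from h import *
import cv2
for th in (.5,.6,.65,.7):
    s=48;h=6
    dx=-s*np.cos(th)-h*np.sin(th); dz=-s*np.sin(th)+h*np.cos(th)-h
    px,py=pt(dx,180); X=np.array([px,py,85+dz]); o=[]
    for n in ("top","side"):
        c=get_calibration(n); q=c["R"]@X+c["t"]; o+=[round(float(c["fx"]*q[0]/q[2]+c["cx"]),1),round(float(c["fy"]*q[1]/q[2]+c["cy"]),1)]
    print(th,o)
for n,(u,v) in {"top":(271,265),"side":(271,245)}.items():
    im=cv2.imread(f"pics/{n}1.png"); w=im[v-8:v+9,u-8:u+9]
    m=((w[:,:,2].astype(int)-w[:,:,0])<25).astype(np.uint8)
    k,l,st,ce=cv2.connectedComponentsWithStats(m); i=1+np.argmax(st[1:,4]); print(n,ce[i]+[u-8,v-8],st[i,4])
d=cv2.absdiff(cv2.imread("pics/top0.png"),cv2.imread("pics/top1.png")).max(2)>40
for nm,(u,v) in dict(ra=(301,222),rb=(418,231),jar=(274,186),carton=(401,190),bowl=(501,261),tape=(212,247),rib=(376,328)).items(): print(nm,d[v-20:v+21,u-20:u+21].sum() if nm!="ra" else d[v-8:v+9,u-6:u+10].sum())
E
```

```text
0.5 [271.0, 266.1, 268.9, 242.9]
0.6 [271.3, 265.4, 269.9, 244.0]
0.65 [271.5, 265.0, 270.4, 244.4]
0.7 [271.6, 264.5, 271.0, 244.9]
top [271.34 265.02] 50
side [271.2        244.48888889] 45
ra 0
rb 0
jar 0
carton 0
bowl 0
tape 0
rib 0
```

```bash
python3 - <<'E'
from h import *
sign_off(); print(get_obs()["t"])
E
```

```text
the job is handed in; nothing more can be done
the job is handed in; nothing more can be done
```

Lid 1, at the left-hand (+y) end, is the one that rocks. It is now pushed open to its stop, and I handed the job in just after t = 15.2 s.

- **Finding it:** I pressed lid 1's disc first with the closed fingertips. It sank more than 4 mm at 3–4 N, so I did not press the other three.
- **Opening it:** I pushed down at the disc. The lid moved at about 2–4 N until the fingertips were at z ≈ 52 mm. There it stopped hard, and the force rose to about 26 N before I backed straight up and away.
- **Tilt check:** In both camera pictures the disc's position fits a tilt of about 0.65–0.70 rad. Image resolution can't separate those values, but the sharp stop supports fully open.
- **Goods check:** The top picture shows no change around the reels, jar, carton, bowl, tape case or ribbon spool. The robot was touching nothing at hand-in.

No check failed. The two cameras placed the chest about 2 mm apart, which is within their calibration.

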